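# Throw the turntable clamp with the extension bar

### The job

Lock the turntable: take the extension bar from its rest, slide its orange open end fully onto the clamp's red handle stub, and use the bar to swing the handle past the dead point until it sits on its stop, easing it there without forcing it against the stop or letting it snap. Then pull the bar off and lay it back in its rest. Do not push the handle with the gripper itself, and leave the turntable and the other optics as they are.

Things in the scene. Friction and masses are not known exactly. Their poses are not given: they have to be found in the camera images.
- bar_center (a point): centre of the loose extension bar: a straight square steel tube, 180 mm long, 22 x 22 mm outside, 15 mm square bore, about 0.2 kg. x runs along the bar towards its open end (orange band); the other end is closed, with a black rubber sleeve from 40 to 90 mm behind the centre. z is up as it lies in the rest. Grip it across y near the centre.
- bar_mouth (a point): middle of the bar's open end, 90 mm from its centre; same axes as the bar
- rest_seat (a point): centre of the bar's place in the fixed blue rest, 45 mm above the table, where the bar's centre belongs; x along the bar's place. Two saddles, each 14 mm long, 60 mm either side of the centre: floors 34 mm high, prongs leaning outwards, 25 mm apart at the floor, 41 mm at their tops (51 mm high). Between the saddles the rest is 8 mm high, 60 mm wide.
- pivot (a point): point on the clamp handle's upright pivot axis, at the height of the handle stub (50 mm above the table). x points from the pivot along the white-tipped plunger to the turntable. The clamp is fixed to the table on a 12 mm high black base.
- collar (a point): centre of the outer face of the red collar (22 mm square) at the root of the handle stub, 57 mm from the pivot; the pushed-on bar's mouth comes to rest against it. Its x axis points from the stub towards the pivot, so the stub runs along -x from here. It turns with the handle.
- handle_end (a point): tip of the red handle stub: a round rod of 13 mm diameter with a round tip, level, 50 mm long from the collar, 107 mm from the pivot; same axes as the collar
- lever (a joint): Handle angle in rad: 0 = open, as it stands at the start; it grows as the handle swings clockwise seen from above. Dead point at 0.85 (stub straight away from the plunger). Before it a spring resists (0.5 N m at 0, at most 0.8 N m near 0.3; friction 0.06 N m); past it the spring drives the handle on with 0.25 to 0.8 N m, onto a hard stop pin (brass) that was set by hand anywhere from 0.97 to 1.39.
- handle: the handle's red collar and stub as a solid; origin on the pivot axis at table height, x as for the collar. It bears up to 30 N from the bar. The sleeved bar has about 0.04 rad of play either way on the stub. Let go short of its stop the handle snaps round at 1 to 3.5 rad/s; guide it at under 0.7 rad/s.
- bar: the extension bar as a solid; origin in the middle of its underside, axes as at its centre
- post_holders: bystander: three chrome post holders in a row on a black foot of 140 x 45 mm, up to 110 mm high, loose; origin under its centre
- rotation_mount: bystander: blue anodized round rotation mount on a black foot of 60 x 40 mm, 100 mm high, loose; origin under its centre
- waveplate_holder: bystander: glossy white ceramic round half-wave plate holder on a black foot of 60 x 40 mm, 100 mm high, loose; origin under its centre
- turntable_mark (a point): mark on the top of the satin aluminium turntable (90 mm wide, top 65 mm above the table, carrying a black 44 mm beamsplitter cube up to 106 mm high), 40 mm from its axis on the side that starts nearest the clamp. The turntable is centred 152 mm beyond the pivot, turns easily and starts at any setting.
Things that resemble listed ones, but are neither listed nor needed, are in the scene too. Of the things shaped like the bar, the bare steel one is meant. Of the things shaped like the part that bears rest_seat, the blue one is meant.

How it is judged:
By the outcome, as a careful person would: the job done as asked, in the order asked, and still so for the second after the job is handed in, with the robot touching nothing.
It also fails if it takes over 72 s, if anything falls off the work surface, if the arm or the gripper's body presses on something with over 40 N, if the wrist force passes 120 N, or if a joint passes its speed limit or range.

### The arm

A 6-joint arm with a two-finger parallel gripper is mounted at the origin on the work surface. World frame = base frame: x ahead of the robot, y to its left, z up, the work surface at z = 0. Lengths are in m, angles in rad, forces in N, time in s.
With the tool pointing down it reaches from about 0.25 to 0.725 m from the base axis. Payload 4 kg.
Tool frame: the origin (TCP) lies on the front face of the gripper's body, between the roots of the fingers; the fingertips stand 73 mm ahead of it and the grasp point (between the pads) lies bot.tcp_to_grasp ahead of it (bot.tcp_to_grasp is the distance from the TCP to the grasp point, in m); z points along the fingers, y is the line along which they close (so a half turn about z gives the same grasp; the last joint's range is limited). The gripper opens to 85 mm and grips with 20 to 120 N. Pads are 22 mm wide; open, the fingers measure 114 mm over their backs; the gripper's body (76 mm by 85 mm) begins 54 mm behind the grasp point. The pads swing forward as they close: fully open they stand 13 mm farther back than shut.
Start: joints at [1.342, 0.241, 0.005, 1.335, 0, 1.571], TCP at [0.113, 0.487, 0.304] pointing down, gripper open.
Joint ranges: [-2.72, 2.72], [-1.05, 1.87], [-1.09, 1.28], [-1.99, 2.15], [-1.42, 1.44], [-3.14, 3.14]. Speed limits (rad/s): [2.79, 2.79, 3.14, 3.14, 3.14, 3.14].

### API

Orientations are given as a unit quaternion [x, y, z, w].
In Python, from workcell import bot gives the robot as it stands.
- The arm moves only by the shell command python3 -m jog 'ROWS' [OPENING]. ROWS is JSON, one flat list of numbers, 6 for each row, row after row: the shift along the world's x, y, z scaled (see below), then the turn, a rotation vector about the world's x, y, z scaled (see below). In form: [tx, ty, tz, wx, wy, wz, tx, ty, tz, wx, wy, wz, ...]. A call has 1 to 10 rows; each row is the pose to reach, as a shift and turn from the pose commanded when the call began; what a row does not reach only later rows make up. The controller multiplies each number of a shift by 800 mm and each number of a turn by 2 rad. A row lasts 1/12 s, in which the tool goes at most 41.7 mm and 7.16 degrees, less where a joint would pass 70% of its speed; a pose out of reach is approached as far as the arm can. A call with a number of a shift or a turn outside -1 to 1 is refused whole. A call with a gripper value outside its range is refused whole. OPENING is the opening, from -1 (shut) to 1 (fully open), set as the call begins (- or left out, the last holds). The fingers move at their own pace and stop on an object; the grip force is fixed at half the most. Time passes only in rows, so rows that repeat a pose let the fingers close. It gives the time, the measured TCP pose, the force, the opening and the grip force at its end, in the units of the state.
- bot.get_obs(): the state, without advancing time (a new reading comes with each control period).
- bot.camera(name): name is "side" or "top" or "wrist"; returns (picture, depth): 400x640x3 uint8, red, green, blue; 400x640 float32, m along the optical axis (not along the pixel's ray), 0 where there is no reading.
- bot.calibration(name): a dict with "intrinsics" (3x3 intrinsics, pixels), "pose" (4x4, takes a point from camera to world coordinates). Camera axes: x right, y up, looking along -z (the intrinsics and any distortion apply to the point x, -y, -z); pixel columns grow to the right and rows downward; lengths in m; the calibration is good to about 2 mm. A picture is of the moment at which its call begins: read the wrist's pose just before it. calibration takes no time and is no camera call; for the wrist camera it gives the pose at the moment of the call.
- bot.job_done(): hands the job in; it is judged then, once.
Trained networks look in the newest picture that a camera, given by its name, has taken for a name from the list of things; names that differ only in an ending like _2 or _b are one class to them, and where a whole thing is asked for, a point or a joint stands for the part that bears it (a point fixed in the world has none). Each returns a list of dicts, best first, with "confidence" (0 to 1); they miss things now and then, are a little off and sometimes report something else, mostly with a low value. They report only what shows in the picture. A call takes as long as a camera call. They do not tell look-alikes from the thing itself.
- bot.find_in(label, camera): "at" ([x, y, z] in m, in the coordinates of the camera as it stood for that picture, good to about 4 mm: the middle of the surface that is visible of it).
- bot.tip_of(label, camera): "at" ([x, y, z] in m, in the coordinates of the camera as it stood for that picture, good to about 4 mm: a listed point, or the origin of a listed thing).
The state is a dict: "clock": time; "joint_pos": joint angles; "joint_vel": joint speeds; "tau": joint torques, N m; "eef_pos": TCP position; "tool_rot": TCP orientation; "ft_force": force on the tool from outside, world axes, zero at the start; "ft_torque": the same for the moment, N m; "grip_width": finger opening in m; "grasp_force": force on a finger pad.
Only numpy, scipy, OpenCV 4.12 (cv2) and the standard library are available. Lean on these libraries where they do the work, as an engineer would, in place of code of your own. Each camera call takes 0.05 s, during which the arm holds its last target. There are 200 camera calls.

## Working session

There is one attempt and no reset: what is moved stays moved. The work goes in short steps, Python scripts to look and compute and a shell command to move; the robot and the scene stay as the last step left them, time stands still between calls to the robot, and variables do not carry over. Pictures are saved under pics/ and viewed, at most 10 in all, crops included, and the job is handed in when it is done.

```bash
mkdir -p pics
cat > h.py <<'E'
import numpy as np, cv2
from workcell import bot
from scipy.spatial.transform import Rotation as R
def w(cam,p):
    T=np.array(bot.calibration(cam)["pose"]); return T[:3,:3]@np.array(p)+T[:3,3]
def pix(cam,P):
    c=bot.calibration(cam);T=np.array(c["pose"]);K=np.array(c["intrinsics"])
    q=T[:3,:3].T@(np.array(P)-T[:3,3]); return (K[:2,:2]@np.array([q[0],-q[1]])/-q[2]+K[:2,2])
def deproj(cam,depth):
    c=bot.calibration(cam);T=np.array(c["pose"]);K=np.array(c["intrinsics"])
    v,u=np.mgrid[:depth.shape[0],:depth.shape[1]]
    x=(u-K[0,2])/K[0,0]*depth;y=(v-K[1,2])/K[1,1]*depth
    return np.stack([x,-y,-depth],-1)@T[:3,:3].T+T[:3,3]
E
python3 - <<'E'
from h import *
print(bot.tcp_to_grasp,bot.get_obs())
for c in ["top","side"]:
    im,d=bot.camera(c); cv2.imwrite(f"pics/{c}0.png",im[:,:,::-1]); np.savez(f"{c}0.npz",im=im,d=d)
    print(c,np.round(bot.calibration(c)["pose"],3).tolist(),np.round(bot.calibration(c)["intrinsics"]).tolist())
    for l in ["bar_center","bar_mouth","rest_seat","pivot","collar","handle_end","post_holders","rotation_mount","waveplate_holder","turntable_mark"]:
        for r in bot.tip_of(l,c):
            if r["confidence"]>.3: p=w(c,r["at"]); print(l,round(r["confidence"],2),p.round(3),pix(c,p).round())
E
```

```text
0.0539 {'clock': 0.0, 'joint_pos': array([ 1.34200067e+00,  2.41384666e-01,  3.72160923e-03,  1.33516772e+00,
       -6.25670704e-06,  1.57077355e+00]), 'joint_vel': array([-4.82603523e-04, -8.41229729e-04, -1.30867673e-03, -2.71981692e-04,
        2.95655850e-04,  7.76085146e-05]), 'tau': array([-2.19256167e-04, -3.72319686e+01,  2.52408117e+01,  1.69163133e-02,
       -6.37973744e-05,  1.26934463e-07]), 'eef_pos': array([0.11329657, 0.48650946, 0.30302592]), 'tool_rot': array([ 1.14137096e-01,  9.93464488e-01, -1.01093266e-03, -1.13018377e-04]), 'ft_force': array([-0.15303087,  0.25541839,  0.62808094]), 'ft_torque': array([ 0.03044031, -0.03841996, -0.00922585]), 'grasp_force': 0.0, 'grip_width': 0.08525453857497785}
top [[-0.028, 0.996, -0.085, 0.508], [-1.0, -0.027, 0.015, 0.059], [0.013, 0.085, 0.996, 1.344], [0.0, 0.0, 0.0, 1.0]] [[369.0, 0.0, 325.0], [0.0, 369.0, 196.0], [0.0, 0.0, 1.0]]
bar_center 0.78 [0.526 0.502 0.012] [196. 226.]
bar_center 0.75 [0.519 0.324 0.043] [244. 227.]
bar_mouth 0.9 [0.604 0.307 0.045] [249. 202.]
bar_mouth 0.87 [0.6   0.451 0.015] [210. 205.]
re
[... 912 characters left out ...]
1.]
rest_seat 0.86 [0.718 0.384 0.047] [326. 121.]
rest_seat 0.76 [0.507 0.161 0.05 ] [277. 179.]
rest_seat 0.59 [0.509 0.32  0.048] [268. 145.]
pivot 0.88 [0.65  0.014 0.049] [336. 205.]
collar 0.64 [0.702 0.167 0.006] [339. 175.]
collar 0.58 [ 0.621 -0.035  0.052] [331. 219.]
handle_end 0.49 [ 0.59  -0.074  0.049] [324. 232.]
handle_end 0.45 [ 0.618 -0.031  0.051] [330. 218.]
post_holders 0.68 [0.7   0.165 0.004] [338. 176.]
rotation_mount 0.97 [ 0.713 -0.115  0.002] [371. 245.]
rotation_mount 0.55 [0.763 0.021 0.07 ] [373. 190.]
waveplate_holder 0.75 [ 0.444 -0.403 -0.006] [301. 366.]
waveplate_holder 0.31 [0.607 0.303 0.041] [299. 144.]
turntable_mark 0.69 [0.763 0.02  0.07 ] [374. 191.]
```

View pics/top0.png

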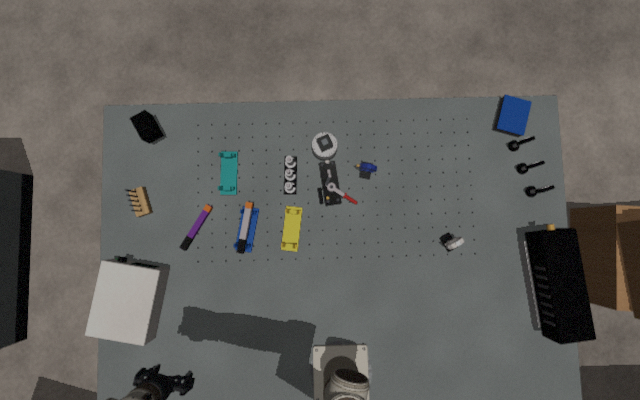

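View pics/side0.png

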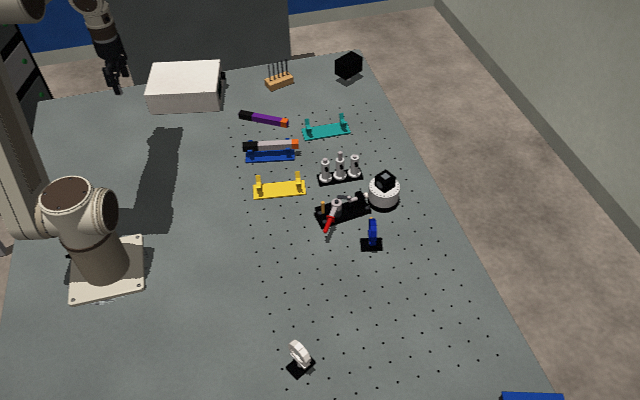

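Bar-shaped: steel bar with orange mouth at top (244,227) in the blue rest, and a purple one at (196,226) on the table. The bare steel one is meant. Rests: blue (245,229), yellow (290,229), teal (228,172); the blue one is meant. I'll go above it and confirm with an enlarged wrist view.

```bash
python3 -m jog '[0.5,-0.2,0,0,0,0,0.5,-0.2,0,0,0,0,0.5,-0.2,0,0,0,0,0.5,-0.2,0,0,0,0,0.5,-0.2,0,0,0,0,0.5,-0.2,0,0,0,0,0.5,-0.2,0,0,0,0,0.5,-0.2,0,0,0,0,0.5,-0.2,0,0,0,0,0.5,-0.2,0,0,0,0]' 0.2
python3 - <<'E'
from h import *
c="wrist"
o=bot.get_obs();print(o["joint_pos"].round(3),o["eef_pos"],o["tool_rot"].round(3))
print(np.round(bot.calibration(c)["pose"],3).tolist(),np.round(bot.calibration(c)["intrinsics"]).tolist())
im,d=bot.camera(c); cv2.imwrite(f"pics/{c}0.png",im[:,:,::-1]); np.savez(f"{c}0.npz",im=im,d=d)
for l in ["bar_center","bar_mouth","rest_seat"]:
    for r in bot.tip_of(l,c):
        if r["confidence"]>.3: p=w(c,r["at"]); print(l,round(r["confidence"],2),p.round(3),pix(c,p).round())
E
```

```text
clock: 1.93
eef_pos: [0.502, 0.331, 0.304]
tool_rot: [0.114, 0.993, 0.0, 0.0]
ft_force: [0.5, 0.8, 0.6]
grip_width: 0.0514
grasp_force: 0.0
[0.583 0.446 0.299 1.424 0.    0.812] [0.50203976 0.33104562 0.30397394] [0.114 0.993 0.    0.   ]
[[0.228, -0.921, -0.316, 0.422], [0.974, 0.215, 0.073, 0.349], [0.001, -0.325, 0.946, 0.373], [0.0, 0.0, 0.0, 1.0]] [[348.0, 0.0, 326.0], [0.0, 348.0, 200.0], [0.0, 0.0, 1.0]]
bar_center 0.97 [0.521 0.318 0.043] [319. 186.]
bar_center 0.74 [0.531 0.5   0.011] [492. 147.]
bar_center 0.47 [0.61  0.301 0.045] [324. 268.]
bar_mouth 0.97 [0.596 0.449 0.012] [450. 218.]
bar_mouth 0.81 [0.607 0.304 0.044] [326. 267.]
rest_seat 0.8 [0.512 0.16  0.04 ] [167. 216.]
rest_seat 0.63 [0.513 0.323 0.045] [321. 183.]
rest_seat 0.34 [ 0.712 -0.115 -0.001] [ 46. 380.]
```

View pics/wrist0.png

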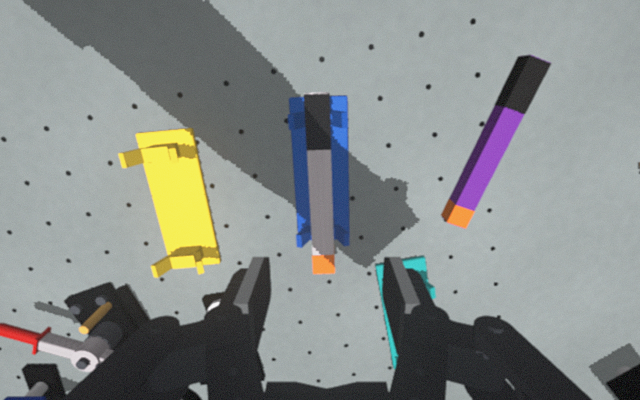

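The view shows the bare steel bar in the blue rest, centre about (320,190), orange mouth at (323,265). The purple bar is at (490,150) and the yellow rest at (180,200), so steel and blue are confirmed. Next I fit it from the depth images.

```bash
cat >> h.py <<'E'
def load(f): z=np.load(f+".npz"); return z["im"],z["d"]
def barfit(cam,im,d,c0,zr=(.050,.062),rad=.12):
    P=deproj(cam,d); h=cv2.cvtColor(im,cv2.COLOR_RGB2HSV)
    m=(d>0)&(P[...,2]>zr[0])&(P[...,2]<zr[1])&(np.hypot(P[...,0]-c0[0],P[...,1]-c0[1])<rad)
    blue=(h[...,0]>100)&(h[...,0]<130)&(h[...,1]>110)
    q=P[m&~blue]; r=cv2.minAreaRect((q[:,:2]*1000).astype(np.float32)); 
    ang=r[2]+(90 if r[1][0]<r[1][1] else 0); ang=(ang+90)%180-90
    return len(q),np.round(r[0],1),np.round(r[1],1),round(ang,2),np.median(q[:,2]).round(4)
def redfit(cam,im,d,zr=(.03,.07)):
    P=deproj(cam,d); h=cv2.cvtColor(im,cv2.COLOR_RGB2HSV)
    m=(d>0)&((h[...,0]<6)|(h[...,0]>174))&(h[...,1]>150)&(h[...,2]>60)&(P[...,2]>zr[0])&(P[...,2]<zr[1])&(P[...,0]>.4)
    q=P[m]; 
    vx,vy,x0,y0=cv2.fitLine((q[:,:2]*1000).astype(np.float32),cv2.DIST_HUBER,0,.01,.01).ravel()
    s=(q[:,:2]*1000-[x0,y0])@[vx,vy]; 
    return len(q),(x0,y0),np.degrees(np.arctan2(vy,vx)).round(2),np.percentile(s,[0,2,98,100]).round(1),q[:,2].max().round(4)
E
python3 - <<'E'
from h import *
for c in ["wrist","top","side"]:
    im,d=load(c+"0")
    print(c,"bar",barfit(c,im,d,(.52,.32)))
    print(c,"red",redfit(c,im,d))
E
```

```text
wrist bar (4201, array([516.6, 315.5]), array([ 33.7, 181. ]), -11.26, np.float64(0.0547))
wrist red (506, (np.float32(603.10236), np.float32(-46.270805)), np.float32(57.44), array([-24.7, -20.4,  23.8,  24.9]), np.float64(0.061))
top bar (335, array([517.4, 329.7]), array([ 37.6, 179.8]), -10.69, np.float64(0.056))
top red (41, (np.float32(606.2025), np.float32(-49.104618)), np.float32(55.95), array([-25.2, -23.7,  24.4,  24.6]), np.float64(0.0639))
side bar (330, array([516.7, 318.9]), array([ 31.1, 179. ]), -11.37, np.float64(0.0559))
side red (92, (np.float32(607.50934), np.float32(-51.307022)), np.float32(56.93), array([-30.4, -28.8,  24.7,  25. ]), np.float64(0.0645))
```

```bash
python3 -m jog '[0.019,-0.014,-0.1,0,0,0.017,0.019,-0.014,-0.1,0,0,0.017,0.019,-0.014,-0.15,0,0,0.017,0.019,-0.014,-0.2,0,0,0.017,0.019,-0.014,-0.24,0,0,0.017,0.019,-0.014,-0.256,0,0,0.017,0.019,-0.014,-0.256,0,0,0.017,0.019,-0.014,-0.256,0,0,0.017]'
python3 - <<'E'
from h import *
o=bot.get_obs();print(o["eef_pos"],o["tool_rot"].round(4))
im,d=bot.camera("wrist"); cv2.imwrite("pics/w1.png",im[:,:,::-1])
im,d=bot.camera("side"); print(barfit("side",im,d,(.52,.32)))
E
```

```text
clock: 2.8
eef_pos: [0.514, 0.3218, 0.0989]
tool_rot: [0.096, 0.995, -0.0, -0.001]
ft_force: [0.9, 0.8, 0.4]
grip_width: 0.0513
grasp_force: 0.0
[0.51398487 0.32178818 0.09889783] [ 9.620e-02  9.954e-01 -5.000e-04 -8.000e-04]
(305, array([514.6, 309.6]), array([ 61.6, 177.7]), -15.49, np.float64(0.0561))
```

View pics/w1.png

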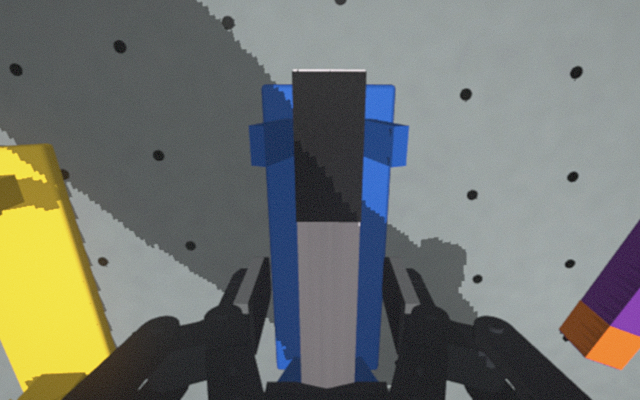

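The bar (centre column about 330) sits midway between the pads and aligned with them. Closing.

```bash
python3 -m jog '[0,0,0,0,0,0,0,0,0,0,0,0,0,0,0,0,0,0,0,0,0,0,0,0,0,0,0,0,0,0,0,0,0,0,0,0,0,0,0,0,0,0,0,0,0,0,0,0]' -1; python3 -c "
from h import *
o=bot.get_obs();print(o['eef_pos'],o['tool_rot'].round(4),o['ft_force'],o['joint_pos'])"
```

```text
clock: 3.57
eef_pos: [0.5164, 0.3217, 0.1011]
tool_rot: [0.097, 0.995, 0.001, 0.001]
ft_force: [-0.9, 0.5, 6.4]
grip_width: 0.0213
grasp_force: 59.8
[0.51641797 0.32174909 0.10113477] [0.0972 0.9953 0.0013 0.0013] [-0.92415601  0.48037538  6.36348971] [5.57002655e-01 6.01951956e-01 3.59148470e-03 9.68789784e-01
 4.90221660e-04 7.51761820e-01]
```

```bash
python3 -m jog '[0,0,0.03,0,0,0,0,0,0.07,0,0,0,0,0,0.12,0,0,0,0,0,0.17,0,0,0,0,-0.03,0.22,0,0,0,0.02,-0.08,0.25,0,0,0,0.04,-0.13,0.25,0,0,0,0.05,-0.18,0.25,0,0,0,0.07,-0.23,0.25,0,0,0,0.08,-0.28,0.25,0,0,0]'
python3 -m jog '[0,-0.04,0,0,0,0,0,-0.04,0,0,0,0,0,-0.04,0,0,0,0]'
python3 - <<'E'
from h import *
im,d=bot.camera("wrist"); cv2.imwrite("pics/w2.png",im[:,:,::-1]); np.savez("w2.npz",im=im,d=d)
o=bot.get_obs();print(o["eef_pos"],o["tool_rot"].round(4),o["ft_force"])
print("red",redfit("wrist",im,d))
for l in ["pivot","collar","handle_end","bar_mouth","bar_center","rest_seat"]:
    for r in bot.tip_of(l,"wrist"):
        if r["confidence"]>.3: p=w("wrist",r["at"]); print(l,round(r["confidence"],2),p.round(3),pix("wrist",p).round())
for c in ["top","side"]:
    im,d=bot.camera(c); z=o["eef_pos"][2]-.054; print(c,barfit(c,im,d,o["eef_pos"],(z+.004,z+.02)),redfit(c,im,d)); np.savez(c+"2.npz",im=im,d=d)
E
```

```text
clock: 4.4
eef_pos: [0.5774, 0.1061, 0.2994]
tool_rot: [0.097, 0.995, 0.0, 0.0]
ft_force: [1.5, -0.2, -1.7]
grip_width: 0.0207
grasp_force: 59.1
clock: 4.65
eef_pos: [0.5767, 0.0736, 0.2988]
tool_rot: [0.099, 0.995, 0.0, -0.001]
ft_force: [0.3, 0.7, -2.2]
grip_width: 0.0212
grasp_force: 59.3
[0.57670355 0.07507448 0.29886674] [ 9.820e-02  9.952e-01  2.000e-04 -4.000e-04] [-0.47531271 -0.07257916 -1.91579811]
red (615, (np.float32(606.043), np.float32(-47.72299)), np.float32(57.0), array([-26. , -24.1,  25.1,  25.7]), np.float64(0.0623))
pivot 0.93 [0.659 0.018 0.051] [286. 260.]
collar 0.94 [ 0.619 -0.026  0.052] [233. 233.]
handle_end 0.66 [ 0.596 -0.069  0.05 ] [185. 218.]
bar_center 0.61 [0.579 0.076 0.243] [326. 292.]
rest_seat 0.74 [0.511 0.326 0.048] [601.  42.]
rest_seat 0.64 [0.511 0.163 0.039] [407.  81.]
top (0, array([0., 0.]), array([0., 0.]), 0.0, np.float64(nan)) (38, (np.float32(606.24805), np.float32(-48.732582)), np.float32(55.08), array([-23.5, -22.8,  23.3,  24. ]), np.float64(0.062))
side (436, array([577.2,  69.9]), array([ 40.1, 178.7]), -9.06, np.float64(0.254)) (91, (np.float32(607.4202), np.float32(-50.934357)), np.float32(56.41), array([-29.6, -27.8,  26. ,  26.5]), np.float64(0.0644))
  return _methods._mean(a, axis=axis, dtype=dtype,
  ret = ret.dtype.type(ret / rcount)
```

View pics/w2.png

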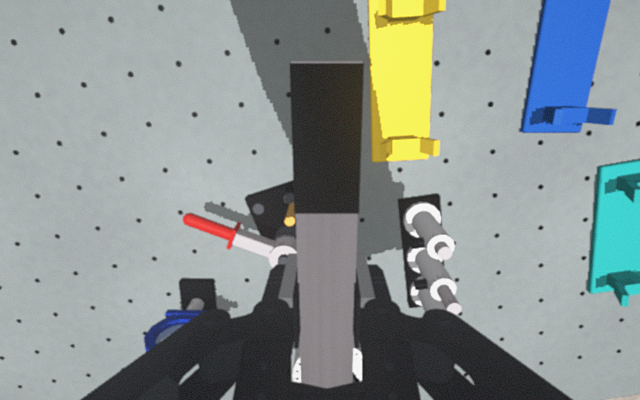

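Bar held (closed end at (327,62)), red stub from (187,218) to (235,235), clamp pivot (285,255), brass pin (290,215). Now turn to the stub's heading beside it, so that bar and stub are measured by the same camera at the working yaw.

```bash
python3 -m jog '[-0.01,-0.02,0,0,0,0.06,-0.03,-0.05,0,0,0,0.12,-0.04,-0.08,0,0,0,0.18,-0.05,-0.1,0,0,0,0.24,-0.06,-0.13,0,0,0,0.3,-0.066,-0.149,-0.025,0,0,0.36,-0.066,-0.149,-0.025,0,0,0.42,-0.066,-0.149,-0.025,0,0,0.48,-0.066,-0.149,-0.025,0,0,0.54,-0.066,-0.149,-0.025,0,0,0.593]'
python3 -m jog '[0,0,0,0,0,0.0,0,0,0,0,0,0,0,0,0,0,0,0]'
cat >> h.py <<'E'
def tool():
    o=bot.get_obs(); return R.from_quat(o["tool_rot"]),np.array(o["eef_pos"])
def held(im,d):
    r,t=tool(); Q=r.inv().apply((deproj("wrist",d).reshape(-1,3)-t)).reshape(d.shape+(3,))
    # tool frame; bar top at z ~.043 ; |y|<.02
    m=(d>0)&(abs(Q[...,2]-.043)<.008)&(abs(Q[...,1])<.02)&(abs(Q[...,0])<.12)&(np.arange(640)[None,:]>0)&(np.arange(400)[:,None]<250)
    return Q,m
E
python3 - <<'E'
from h import *
im,d=bot.camera("wrist"); cv2.imwrite("pics/w3.png",im[:,:,::-1]); np.savez("w3.npz",im=im,d=d)
o=bot.get_obs();print(o["eef_pos"],o["tool_rot"].round(4),o["joint_pos"].round(3))
r,t=tool(); print("tool axes",r.as_matrix().round(4).tolist())
Q,m=held(im,d); q=Q[m]; print(len(q),q.min(0),q.max(0))
c=np.linalg.lstsq(np.c_[q[:,:2],np.ones(len(q))],q[:,2],rcond=None)[0]; print("plane z=ax+by+c",c.round(4))
for lo in np.arange(round(q[:,0].min(),2),q[:,0].max(),.01):
    s=q[(q[:,0]>=lo)&(q[:,0]<lo+.01)]
    if len(s)>20: print(round(lo,3),len(s),np.percentile(s[:,1],[1,50,99]).round(4),s[:,2].mean().round(4))
print("red",redfit("wrist",im,d))
for l in ["pivot","collar","handle_end"]:
    for k in bot.tip_of(l,"wrist"):
        if k["confidence"]>.3: p=w("wrist",k["at"]); print(l,round(k["confidence"],2),p.round(3),pix("wrist",p).round())
E
```

```text
clock: 5.93
eef_pos: [0.5241, -0.0432, 0.2791]
tool_rot: [-0.478, 0.878, -0.0, 0.0]
ft_force: [0.9, 0.2, -1.5]
grip_width: 0.021
grasp_force: 59.4
clock: 6.18
eef_pos: [0.5241, -0.0431, 0.2792]
tool_rot: [-0.475, 0.88, -0.0, 0.0]
ft_force: [-0.1, -0.5, -1.0]
grip_width: 0.0206
grasp_force: 59.4
[ 0.5241598  -0.04313089  0.2791646 ] [-4.75e-01  8.80e-01 -1.00e-04  1.00e-04] [-0.082  0.303  0.025  1.292 -0.    -1.072]
tool axes [[-0.5488, -0.836, 0.0002], [-0.836, 0.5488, -0.0], [-0.0001, -0.0002, -1.0]]
12782 [ 0.02432451 -0.01320046  0.04269574] [0.08917215 0.0098544  0.0478074 ]
plane z=ax+by+c [-0.0073 -0.0009  0.0456]
0.02 793 [-0.0124 -0.0019  0.0091] 0.0456
0.03 1567 [-0.0125 -0.0015  0.0092] 0.0455
0.04 1777 [-0.0129 -0.0015  0.0095] 0.0452
0.05 1942 [-0.0128 -0.0015  0.0095] 0.0451
0.06 2097 [-0.0128 -0.0018  0.0095] 0.0451
0.07 2286 [-0.0128 -0.0017  0.0095] 0.0451
0.08 2320 [-0.0128 -0.0018  0.0094] 0.0451
red (743, (np.float32(606.6862), np.float32(-50.464256)), np.float32(57.21), array([-27.4, -25.6,  24.5,  25.5]), np.float64(0.062))
pivot 0.65 [0.653 0.014 0.052] [251. 295.]
collar 0.91 [ 0.617 -0.032  0.052] [252. 242.]
handle_end 0.72 [ 0.593 -0.073  0.05 ] [246. 194.]
```

```bash
cat >> h.py <<'E'
from scipy.optimize import least_squares
def stub(cam,im,d,L=.05,x0=(.606,-.050,57.)):
    """fit a 13 mm round rod: returns point (mm) & heading of its axis + s-range"""
    P=deproj(cam,d); h=cv2.cvtColor(im,cv2.COLOR_RGB2HSV)
    m=(d>0)&((h[...,0]<6)|(h[...,0]>174))&(h[...,1]>150)&(h[...,2]>40)&(P[...,2]>.03)&(P[...,2]<.075)&(P[...,0]>.4)
    m=cv2.erode(m.astype(np.uint8),np.ones((2,2)))>0
    q=P[m]-[x0[0],x0[1],.05]; a=np.radians(x0[2])
    s=q[:,0]*np.cos(a)+q[:,1]*np.sin(a); l=-q[:,0]*np.sin(a)+q[:,1]*np.cos(a); z=q[:,2]
    k=(s>-.022)&(s<.014); S,Lt,Z=s[k],l[k],z[k]
    f=lambda p:(np.hypot(Lt-p[0]-p[1]*S,Z-p[2])-.0065)*1000
    r=least_squares(f,[0,0,0],loss="soft_l1"); p=r.x
    c=np.array(x0[:2])+p[0]*np.array([-np.sin(a),np.cos(a)])
    return dict(n=int(k.sum()),c=c.round(4),ang=round(x0[2]+np.degrees(p[1]),2),z=round(.05+p[2],4),rms=np.sqrt(np.mean(f(p)**2)).round(2),tip=np.percentile(s,[0,1,3]).round(4),top=np.percentile(s,[97,99,100]).round(4))
E
python3 - <<'E'
from h import *
for f,c in [("w3","wrist"),("top0","top"),("top2","top"),("side0","side"),("side2","side")]:
    im,d=load(f); print(f,stub(c,im,d))
E
```

```text
w3 {'n': 381, 'c': array([ 0.6077, -0.0511]), 'ang': np.float64(56.91), 'z': np.float64(0.0495), 'rms': np.float64(0.63), 'tip': array([-0.0264, -0.0257, -0.0244]), 'top': array([0.0241, 0.0245, 0.0253])}
top0 {'n': 14, 'c': array([ 0.6011, -0.0468]), 'ang': np.float64(56.38), 'z': np.float64(0.0509), 'rms': np.float64(1.19), 'tip': array([-0.0243, -0.0235, -0.0219]), 'top': array([0.0189, 0.0193, 0.0195])}
top2 {'n': 14, 'c': array([ 0.6101, -0.0527]), 'ang': np.float64(53.98), 'z': np.float64(0.0573), 'rms': np.float64(1.42), 'tip': array([-0.0195, -0.0191, -0.0182]), 'top': array([0.0175, 0.0181, 0.0183])}
side0 {'n': 32, 'c': array([ 0.6053, -0.0495]), 'ang': np.float64(54.11), 'z': np.float64(0.0522), 'rms': np.float64(2.14), 'tip': array([-0.0306, -0.0301, -0.0274]), 'top': array([0.0226, 0.0236, 0.0247])}
side2 {'n': 31, 'c': array([ 0.6072, -0.0508]), 'ang': np.float64(54.53), 'z': np.float64(0.0508), 'rms': np.float64(1.89), 'tip': array([-0.0296, -0.0287, -0.0278]), 'top': array([0.0233, 0.0247, 0.0265])}
```

```bash
python3 -m jog '[0.003,-0.05,0,0,0,0,0.006,-0.1,0,0,0,0,0.0093,-0.1519,0,0,0,0,0.0093,-0.1519,-0.04,0,0,0,0.0093,-0.1519,-0.09,0,0,0,0.0093,-0.1519,-0.14,0,0,0,0.0093,-0.1519,-0.19,0,0,0,0.0093,-0.1519,-0.2159,0,0,0,0.0093,-0.1519,-0.2159,0,0,0,0.0093,-0.1519,-0.2159,0,0,0]'
python3 - <<'E'
from h import *
r,t=tool();print(t.round(4),r.as_quat().round(4))
im,d=bot.camera("side"); np.savez("s4.npz",im=im,d=d)
cv2.imwrite("pics/s4.png",cv2.resize(im[170:310,240:400,::-1],None,fx=4,fy=4,interpolation=cv2.INTER_CUBIC))
print(stub("side",im,d)); 
im,d=bot.camera("wrist"); np.savez("w4.npz",im=im,d=d); print("w",stub("wrist",im,d))
E
```

```text
clock: 7.22
eef_pos: [0.5308, -0.1647, 0.1054]
tool_rot: [-0.475, 0.88, 0.001, -0.001]
ft_force: [0.6, -0.8, -0.4]
grip_width: 0.0211
grasp_force: 59.4
[ 0.5308 -0.1647  0.1054] [-0.4754  0.8798  0.0012 -0.0011]
{'n': 33, 'c': array([ 0.6085, -0.0516]), 'ang': np.float64(71.62), 'z': np.float64(0.0501), 'rms': np.float64(1.82), 'tip': array([-0.0279, -0.0262, -0.0218]), 'top': array([0.0232, 0.0235, 0.0238])}
  return _methods._mean(a, axis=axis, dtype=dtype,
  ret = ret.dtype.type(ret / rcount)
Traceback (most recent call last):
  File "h.py", line 48, in stub
    return dict(n=int(k.sum()),c=c.round(4),ang=round(x0[2]+np.degrees(p[1]),2),z=round(.05+p[2],4),rms=np.sqrt(np.mean(f(p)**2)).round(2),tip=np.percentile(s,[0,1,3]).round(4),top=np.percentile(s,[97,99,100]).round(4))
                                                                                                                                               ~~~~~~~~~~~~~^^^^^^^^^^^
IndexError: index -1 is out of bounds for axis 0 with size 0
```

View pics/s4.png

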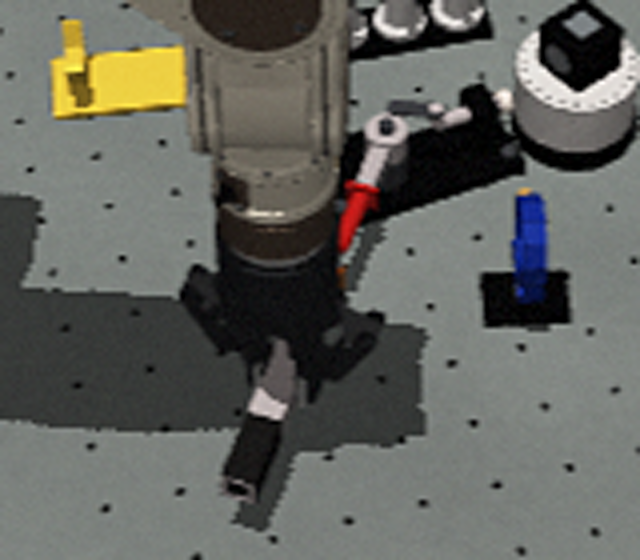

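The crop shows the bar in line in front of the red stub: stub end about (345,245), orange mouth glimpsed at (342,275). Settling check, then creep forward.

```bash
python3 -m jog '[0,0,0,0,0,0,0,0,0,0,0,0]'; python3 -c "
from h import *
r,t=tool();print(t.round(4),r.as_quat().round(4),r.as_matrix()[:,0])"
```

```text
clock: 7.48
eef_pos: [0.5331, -0.1653, 0.1088]
tool_rot: [-0.476, 0.88, -0.002, 0.002]
ft_force: [0.4, -1.3, -1.8]
grip_width: 0.0212
grasp_force: 59.4
[ 0.5331 -0.1653  0.1088] [-0.4756  0.8797 -0.0017  0.0016] [-0.5476649  -0.83669677 -0.00129544]
```

```bash
python3 -m jog '[0,0,0,0,0,0,0,0,0,0,0,0,0,0,0,0,0,0]'; python3 -c "
from h import *
for i in range(3):
  r,t=tool();print(t.round(4),r.as_quat().round(4)); bot.camera('top')"
```

```text
clock: 7.73
eef_pos: [0.5318, -0.1649, 0.107]
tool_rot: [-0.476, 0.88, -0.0, 0.0]
ft_force: [-0.3, -0.3, -2.0]
grip_width: 0.021
grasp_force: 59.4
[ 0.5318 -0.1649  0.107 ] [-4.756e-01  8.797e-01 -4.000e-04  4.000e-04]
[ 0.5317 -0.1649  0.1068] [-4.755e-01  8.797e-01 -3.000e-04  2.000e-04]
[ 0.5316 -0.1649  0.1066] [-4.756e-01  8.797e-01 -1.000e-04  1.000e-04]
```

```bash
python3 -m jog '[0.003,0.005,0,0,0,0,0.007,0.01,0,0,0,0,0.01,0.015,0,0,0,0,0.013,0.02,0,0,0,0,0.015,0.0235,0,0,0,0,0.017,0.0265,0,0,0,0,0.0192,0.0293,0,0,0,0,0.0192,0.0293,0,0,0,0,0.0192,0.0293,0,0,0,0]'; python3 -c "
from h import *
o=bot.get_obs(); r,t=tool();print(t.round(4),r.as_quat().round(4),o['ft_force'],o['ft_torque'])"
```

```text
clock: 8.63
eef_pos: [0.547, -0.1413, 0.1064]
tool_rot: [-0.476, 0.88, -0.0, -0.0]
ft_force: [0.2, -0.7, -0.9]
grip_width: 0.0209
grasp_force: 59.4
[ 0.547  -0.1413  0.1064] [-4.757e-01  8.796e-01 -1.000e-04 -0.000e+00] [ 0.19922309 -0.69711291 -0.94532348] [-0.02441101 -0.02691018 -0.02930837]
```

```bash
python3 -m jog '[0.0035,0.005,0,0,0,0,0.007,0.0105,0,0,0,0,0.0105,0.016,0,0,0,0,0.014,0.0215,0,0,0,0,0.017,0.026,0,0,0,0,0.0195,0.03,0,0,0,0,0.0205,0.0314,0,0,0,0,0.0205,0.0314,0,0,0,0]'; python3 -c "
from h import *
o=bot.get_obs(); r,t=tool();print(t.round(4),r.as_quat().round(4),o['ft_force'],o['ft_torque'])
im,d=bot.camera('side');print(redfit('side',im,d))
im,d=bot.camera('top');print(redfit('top',im,d))"
```

```text
clock: 9.3
eef_pos: [0.5636, -0.1159, 0.1064]
tool_rot: [-0.476, 0.88, -0.0, 0.0]
ft_force: [-0.0, -0.0, -2.3]
grip_width: 0.0212
grasp_force: 59.4
[ 0.5636 -0.1159  0.1064] [-0.4759  0.8795 -0.      0.    ] [-0.02996144 -0.04124067 -2.34183539] [ 0.02446832 -0.00041312  0.02212199]
(6, (np.float32(626.3449), np.float32(-36.62802)), np.float32(70.81), array([-1.9, -1.9,  4.9,  5.2]), np.float64(0.0633))
(12, (np.float32(615.52985), np.float32(-31.69775)), np.float32(-71.21), array([-8.3, -7.3,  6.1,  6.5]), np.float64(0.0658))
```

```bash
python3 -m jog '[0.002,0.003,0,0,0,0,0.004,0.006,0,0,0,0,0.0055,0.0085,0,0,0,0,0.0068,0.0105,0,0,0,0,0.0075,0.0115,0,0,0,0,0.0082,0.0126,0,0,0,0,0.0082,0.0126,0,0,0,0,0.0082,0.0126,0,0,0,0]'; python3 -c "
from h import *
o=bot.get_obs(); r,t=tool();print(t.round(4),r.as_quat().round(4),o['ft_force'],o['ft_torque'])"
```

```text
clock: 10.07
eef_pos: [0.5691, -0.1073, 0.1064]
tool_rot: [-0.475, 0.88, -0.001, -0.001]
ft_force: [-2.3, -3.5, -0.3]
grip_width: 0.0211
grasp_force: 59.9
[ 0.5691 -0.1073  0.1064] [-4.75e-01  8.80e-01 -5.00e-04 -1.30e-03] [-2.30003005 -3.53906488 -0.33001976] [-0.64388206  0.47506716  0.00087846]
```

Seated on the collar (4 N axial, 10 mm after the last step, as expected). Working out the arc rows.

```bash
cat >> h.py <<'E'
PV=np.array([.6515,.0154]); V0=np.array([-.0813,-.1212])
def arc(a,b,n=10,k=1.0):
    out=[]
    rot=lambda t:np.array([[np.cos(t),np.sin(t)],[-np.sin(t),np.cos(t)]])
    for i in range(1,n+1):
        t=a+(b-a)*i/n; s=(rot(t)@V0-rot(a)@V0)/.8
        out+=[f"{s[0]:.4f},{s[1]:.4f},0,0,0,{-(t-a)/2:.4f}"]
    return "["+",".join(out)+"]"
E
python3 -c "
from h import *
for a,b in [(0,.2),(.2,.42),(.42,.64),(.64,.82),(.82,.92)]: print(a,b,arc(a,b))"
```

```text
0 0.2 [-0.0030,0.0021,0,0,0,-0.0100,-0.0060,0.0042,0,0,0,-0.0200,-0.0089,0.0064,0,0,0,-0.0300,-0.0118,0.0086,0,0,0,-0.0400,-0.0146,0.0109,0,0,0,-0.0500,-0.0174,0.0133,0,0,0,-0.0600,-0.0201,0.0157,0,0,0,-0.0700,-0.0228,0.0181,0,0,0,-0.0800,-0.0255,0.0206,0,0,0,-0.0900,-0.0281,0.0232,0,0,0,-0.1000]
0.2 0.42 [-0.0028,0.0029,0,0,0,-0.0110,-0.0055,0.0058,0,0,0,-0.0220,-0.0082,0.0088,0,0,0,-0.0330,-0.0108,0.0119,0,0,0,-0.0440,-0.0133,0.0150,0,0,0,-0.0550,-0.0158,0.0182,0,0,0,-0.0660,-0.0181,0.0214,0,0,0,-0.0770,-0.0205,0.0247,0,0,0,-0.0880,-0.0227,0.0280,0,0,0,-0.0990,-0.0249,0.0314,0,0,0,-0.1100]
0.42 0.64 [-0.0021,0.0034,0,0,0,-0.0110,-0.0041,0.0069,0,0,0,-0.0220,-0.0061,0.0104,0,0,0,-0.0330,-0.0079,0.0140,0,0,0,-0.0440,-0.0097,0.0176,0,0,0,-0.0550,-0.0114,0.0212,0,0,0,-0.0660,-0.0130,0.0249,0,0,0,-0.0770,-0.0146,0.0286,0,0,0,-0.0880,-0.0160,0.0323,0,0,0,-0.0990,-0.0174,0.0361,0,0,0,-0.1100]
0.64 0.82 [-0.0011,0.0031,0,0,0,-0.0090,-0.0021,0.0062,0,0,0,-0.0180,-0.0030,0.0094,0,0,0,-0.0270,-0.0039,0.0125,0,0,0,-0.0360,-0.0048,0.0157,0,0,0,-0.0450,-0.0056,0.0189,0,0,0,-0.0540,-0.0063,0.0221,0,0,0,-0.0630,-0.0069,0.0253,0,0,0,-0.0720,-0.0076,0.0285,0,0,0,-0.0810,-0.0081,0.0318,0,0,0,-0.0900]
0.82 0.92 [-0.0003,0.0018,0,0,0,-0.0050,-0.0005,0.0036,0,0,0,-0.0100,-0.0008,0.0054,0,0,0,-0.0150,-0.0010,0.0072,0,0,0,-0.0200,-0.0012,0.0090,0,0,0,-0.0250,-0.0014,0.0109,0,0,0,-0.0300,-0.0016,0.0127,0,0,0,-0.0350,-0.0017,0.0145,0,0,0,-0.0400,-0.0019,0.0163,0,0,0,-0.0450,-0.0020,0.0181,0,0,0,-0.0500]
```

```bash
cat > st.py <<'E'
from h import *
o=bot.get_obs(); r,t=tool(); m=r.as_matrix(); u=-m[:2,0]/np.hypot(*m[:2,0]); n=np.array([-u[1],u[0]])
f=np.array(o["ft_force"][:2]); C=t[:2]+.0008*u-.0016*m[:2,1]
print("t",t.round(4),"head",np.degrees(np.arctan2(u[1],u[0])).round(2),"turned",(np.radians(56.7)-np.arctan2(u[1],u[0])).round(3),"F axial(u) %.1f lateral(left n) %.1f"%(f@u,f@n),"torque",o["ft_torque"].round(2),"qlat",((PV-C)@n).round(4),"r",((PV-C)@u).round(4),"q",o["joint_pos"].round(2))
E
python3 -m jog '[-0.0030,0.0021,0,0,0,-0.0100,-0.0060,0.0042,0,0,0,-0.0200,-0.0089,0.0064,0,0,0,-0.0300,-0.0118,0.0086,0,0,0,-0.0400,-0.0146,0.0109,0,0,0,-0.0500,-0.0174,0.0133,0,0,0,-0.0600,-0.0201,0.0157,0,0,0,-0.0700,-0.0228,0.0181,0,0,0,-0.0800,-0.0255,0.0206,0,0,0,-0.0900,-0.0281,0.0232,0,0,0,-0.1000]'; python3 st.py
```

```text
clock: 10.9
eef_pos: [0.5474, -0.0899, 0.1066]
tool_rot: [-0.384, 0.923, -0.003, -0.001]
ft_force: [-0.7, -8.4, -1.7]
grip_width: 0.021
grasp_force: 59.5
t [ 0.5474 -0.0899  0.1066] head 45.14 turned 0.202 F axial(u) -6.4 lateral(left n) -5.5 torque [-1.61  0.14  0.01] qlat 0.0021 r 0.1473 q [-0.16  0.51 -0.15  0.91 -0.01 -0.95]
```

```bash
python3 -m jog '[-0.0028,0.0029,0,0,0,-0.0110,-0.0055,0.0058,0,0,0,-0.0220,-0.0082,0.0088,0,0,0,-0.0330,-0.0108,0.0119,0,0,0,-0.0440,-0.0133,0.0150,0,0,0,-0.0550,-0.0158,0.0182,0,0,0,-0.0660,-0.0181,0.0214,0,0,0,-0.0770,-0.0205,0.0247,0,0,0,-0.0880,-0.0227,0.0280,0,0,0,-0.0990,-0.0249,0.0314,0,0,0,-0.1100]'; python3 st.py
```

```text
clock: 11.73
eef_pos: [0.5267, -0.0649, 0.1064]
tool_rot: [-0.28, 0.96, -0.003, -0.001]
ft_force: [-2.8, -9.0, -0.4]
grip_width: 0.021
grasp_force: 59.6
t [ 0.5267 -0.0649  0.1064] head 32.52 turned 0.422 F axial(u) -7.2 lateral(left n) -6.1 torque [-1.67  0.38 -0.02] qlat 0.0022 r 0.1476 q [-0.12  0.47 -0.22  0.88 -0.01 -0.69]
```

```bash
python3 -m jog '[-0.0021,0.0034,0,0,0,-0.0110,-0.0041,0.0069,0,0,0,-0.0220,-0.0061,0.0104,0,0,0,-0.0330,-0.0079,0.0140,0,0,0,-0.0440,-0.0097,0.0176,0,0,0,-0.0550,-0.0114,0.0212,0,0,0,-0.0660,-0.0130,0.0249,0,0,0,-0.0770,-0.0146,0.0286,0,0,0,-0.0880,-0.0160,0.0323,0,0,0,-0.0990,-0.0174,0.0361,0,0,0,-0.1100]'; python3 st.py
```

```text
clock: 12.57
eef_pos: [0.5119, -0.0356, 0.1062]
tool_rot: [-0.173, 0.985, -0.002, -0.002]
ft_force: [-4.8, -7.5, 1.0]
grip_width: 0.0212
grasp_force: 59.8
t [ 0.5119 -0.0356  0.1062] head 19.9 turned 0.642 F axial(u) -7.1 lateral(left n) -5.4 torque [-1.44  0.71 -0.16] qlat 0.002 r 0.1479 q [-0.07  0.44 -0.26  0.87 -0.   -0.41]
```

```bash
python3 -m jog '[-0.0011,0.0031,0,0,0,-0.0090,-0.0021,0.0062,0,0,0,-0.0180,-0.0030,0.0094,0,0,0,-0.0270,-0.0039,0.0125,0,0,0,-0.0360,-0.0048,0.0157,0,0,0,-0.0450,-0.0056,0.0189,0,0,0,-0.0540,-0.0063,0.0221,0,0,0,-0.0630,-0.0069,0.0253,0,0,0,-0.0720,-0.0076,0.0285,0,0,0,-0.0810,-0.0081,0.0318,0,0,0,-0.0900]'; python3 st.py; python3 -c "
from h import *
for a,b in [(.82,.88),(.88,.94),(.94,1.0),(1.0,1.06)]: print(a,b,arc(a,b,5))"
```

```text
clock: 13.4
eef_pos: [0.5048, -0.0091, 0.1059]
tool_rot: [-0.084, 0.996, -0.001, -0.002]
ft_force: [-5.0, -3.8, 0.8]
grip_width: 0.0208
grasp_force: 59.8
t [ 0.5048 -0.0091  0.1059] head 9.65 turned 0.821 F axial(u) -5.5 lateral(left n) -3.0 torque [-0.67  0.9  -0.16] qlat 0.0012 r 0.1479 q [-0.02  0.43 -0.29  0.86 -0.   -0.19]
0.82 0.88 [-0.0003,0.0022,0,0,0,-0.0060,-0.0006,0.0043,0,0,0,-0.0120,-0.0009,0.0065,0,0,0,-0.0180,-0.0012,0.0087,0,0,0,-0.0240,-0.0014,0.0109,0,0,0,-0.0300]
0.88 0.94 [-0.0002,0.0022,0,0,0,-0.0060,-0.0004,0.0044,0,0,0,-0.0120,-0.0005,0.0065,0,0,0,-0.0180,-0.0007,0.0087,0,0,0,-0.0240,-0.0008,0.0109,0,0,0,-0.0300]
0.94 1.0 [-0.0001,0.0022,0,0,0,-0.0060,-0.0001,0.0044,0,0,0,-0.0120,-0.0001,0.0066,0,0,0,-0.0180,-0.0001,0.0088,0,0,0,-0.0240,-0.0001,0.0109,0,0,0,-0.0300]
1.0 1.06 [0.0001,0.0022,0,0,0,-0.0060,0.0001,0.0044,0,0,0,-0.0120,0.0002,0.0066,0,0,0,-0.0180,0.0004,0.0087,0,0,0,-0.0240,0.0005,0.0109,0,0,0,-0.0300]
```

```bash
python3 -m jog '[-0.0003,0.0022,0,0,0,-0.0060,-0.0006,0.0043,0,0,0,-0.0120,-0.0009,0.0065,0,0,0,-0.0180,-0.0012,0.0087,0,0,0,-0.0240,-0.0014,0.0109,0,0,0,-0.0300]'; python3 st.py
```

```text
clock: 13.82
eef_pos: [0.5036, 0.0003, 0.1057]
tool_rot: [-0.055, 0.998, -0.0, -0.003]
ft_force: [-6.6, -1.9, -0.2]
grip_width: 0.0211
grasp_force: 59.7
t [5.036e-01 3.000e-04 1.057e-01] head 6.29 turned 0.88 F axial(u) -6.8 lateral(left n) -1.2 torque [-0.33  0.83 -0.07] qlat 0.0004 r 0.1479 q [ 0.    0.43 -0.29  0.86 -0.   -0.11]
```

```bash
python3 -m jog '[-0.0002,0.0022,0,0,0,-0.0060,-0.0004,0.0044,0,0,0,-0.0120,-0.0005,0.0065,0,0,0,-0.0180,-0.0007,0.0087,0,0,0,-0.0240,-0.0008,0.0109,0,0,0,-0.0300]'; python3 st.py
```

```text
clock: 14.23
eef_pos: [0.5028, 0.0097, 0.1057]
tool_rot: [-0.025, 1.0, 0.001, -0.003]
ft_force: [-5.1, 1.0, 0.3]
grip_width: 0.0213
grasp_force: 59.8
t [0.5028 0.0097 0.1057] head 2.9 turned 0.939 F axial(u) -5.1 lateral(left n) 1.3 torque [0.18 0.85 0.09] qlat -0.0002 r 0.148 q [ 0.02  0.43 -0.29  0.86  0.   -0.03]
```

```bash
python3 -m jog '[-0.0001,0.0022,0,0,0,-0.0060,-0.0001,0.0044,0,0,0,-0.0120,-0.0001,0.0066,0,0,0,-0.0180]'; python3 st.py
```

```text
clock: 14.48
eef_pos: [0.5026, 0.0156, 0.1057]
tool_rot: [-0.008, 1.0, 0.001, -0.003]
ft_force: [-6.2, 3.2, 0.5]
grip_width: 0.0211
grasp_force: 59.8
t [0.5026 0.0156 0.1057] head 0.9 turned 0.974 F axial(u) -6.2 lateral(left n) 3.3 torque [0.54 0.96 0.14] qlat -0.0009 r 0.1481 q [ 0.03  0.43 -0.29  0.86  0.    0.01]
```

```bash
python3 -m jog '[0,0.0022,0,0,0,-0.0060,0,0.0044,0,0,0,-0.0120,0,0.0066,0,0,0,-0.0180]'; python3 st.py
```

```text
clock: 14.73
eef_pos: [0.5027, 0.0211, 0.1058]
tool_rot: [0.01, 1.0, 0.001, -0.003]
ft_force: [-4.9, 2.8, 0.5]
grip_width: 0.021
grasp_force: 59.8
t [0.5027 0.0211 0.1058] head -1.16 turned 1.01 F axial(u) -4.9 lateral(left n) 2.7 torque [0.62 0.94 0.16] qlat -0.0011 r 0.1481 q [ 0.04  0.43 -0.29  0.86  0.    0.06]
```

Run:
```python
from h import *
im,d=bot.camera("wrist"); cv2.imwrite("pics/w5.png",im[:,:,::-1])
im,d=bot.camera("side"); np.savez("s5.npz",im=im,d=d)
cv2.imwrite("pics/s5.png",cv2.resize(im[140:260,250:410,::-1],None,fx=5,fy=5,interpolation=cv2.INTER_CUBIC))
for a,b in [(1.03,1.06),(1.06,1.09),(1.09,1.12),(1.12,1.15),(1.15,1.18),(1.18,1.21)]: print(a,b,arc(a,b,3))
```

```text
1.03 1.06 [0.0001,0.0018,0,0,0,-0.0050,0.0002,0.0036,0,0,0,-0.0100,0.0004,0.0055,0,0,0,-0.0150]
1.06 1.09 [0.0002,0.0018,0,0,0,-0.0050,0.0003,0.0036,0,0,0,-0.0100,0.0005,0.0054,0,0,0,-0.0150]
1.09 1.12 [0.0002,0.0018,0,0,0,-0.0050,0.0004,0.0036,0,0,0,-0.0100,0.0007,0.0054,0,0,0,-0.0150]
1.12 1.15 [0.0003,0.0018,0,0,0,-0.0050,0.0005,0.0036,0,0,0,-0.0100,0.0008,0.0054,0,0,0,-0.0150]
1.15 1.18 [0.0003,0.0018,0,0,0,-0.0050,0.0007,0.0036,0,0,0,-0.0100,0.0010,0.0054,0,0,0,-0.0150]
1.18 1.21 [0.0004,0.0018,0,0,0,-0.0050,0.0008,0.0036,0,0,0,-0.0100,0.0012,0.0053,0,0,0,-0.0150]
```

View pics/s5.png

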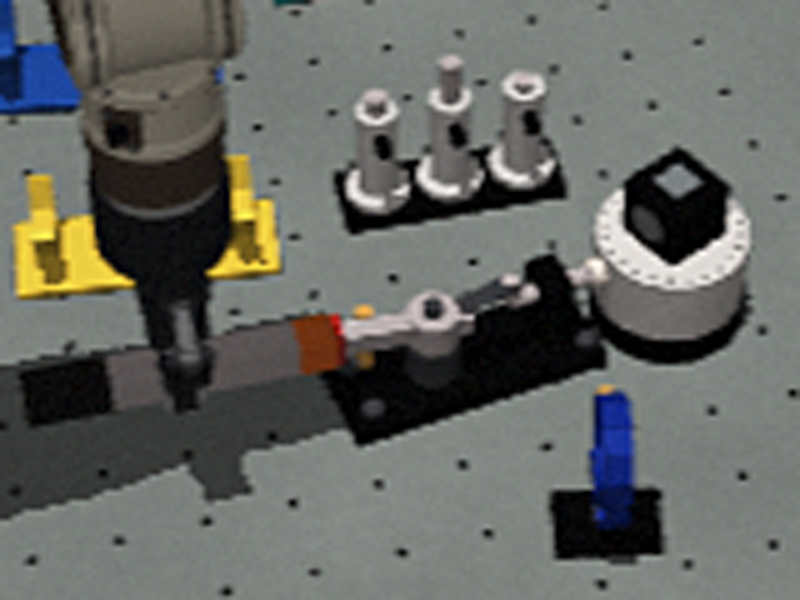

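The crop shows the bar's orange end tight against the red collar (342,340), and the brass pin (365,312 and 365,358) just behind the handle arm. The stop is near, so I'll locate the pin.

Run:
```python
from h import *
for f,c in [("s5","side"),("side0","side"),("top0","top")]:
    im,d=load(f); P=deproj(c,d); h=cv2.cvtColor(im,cv2.COLOR_RGB2HSV)
    m=(d>0)&(h[...,0]>12)&(h[...,0]<28)&(h[...,1]>90)&(np.hypot(P[...,0]-.6515,P[...,1]-.0154)<.07)
    q=P[m]; print(f,len(q))
    for p in q: print(p.round(4),"ang from pivot cw rel start",round((np.radians(-123.3)-np.arctan2(p[1]-.0154,p[0]-.6515))%(2*np.pi),3),"r",np.hypot(p[0]-.6515,p[1]-.0154).round(3))
```

```text
s5 33
[0.7169 0.0114 0.0614] ang from pivot cw rel start 4.193 r 0.065
[0.6133 0.0353 0.0541] ang from pivot cw rel start 1.47 r 0.043
[0.615  0.0301 0.0592] ang from pivot cw rel start 1.374 r 0.039
[0.6097 0.0328 0.0536] ang from pivot cw rel start 1.383 r 0.045
[0.6117 0.0287 0.0574] ang from pivot cw rel start 1.313 r 0.042
[0.6143 0.0275 0.058 ] ang from pivot cw rel start 1.303 r 0.039
[0.6172 0.0271 0.0575] ang from pivot cw rel start 1.319 r 0.036
[0.6092 0.0309 0.0515] ang from pivot cw rel start 1.34 r 0.045
[0.6115 0.0282 0.0537] ang from pivot cw rel start 1.3 r 0.042
[0.6138 0.0256 0.0558] ang from pivot cw rel start 1.255 r 0.039
[0.6943 0.0424 0.0129] ang from pivot cw rel start 3.569 r 0.051
[0.7173 0.008  0.0212] ang from pivot cw rel start 4.243 r 0.066
[0.6061 0.0083 0.0469] ang from pivot cw rel start 0.835 r 0.046
[0.6091 0.0085 0.0458] ang from pivot cw rel start 0.829 r 0.043
[0.616  0.0246 0.0256] ang from pivot cw rel start 1.243 r 0.037
[0.6084 0.0306 0.0167] ang from pivot cw rel start 1.328 r 0.046
[0.6099 0.0242 0.0235] ang from pivot cw rel start 1.198 r
[... 5238 characters left out ...]
0352 0.0572] ang from pivot cw rel start 1.486 r 0.042
[0.6147 0.0318 0.0592] ang from pivot cw rel start 1.408 r 0.04
[0.615  0.0281 0.0541] ang from pivot cw rel start 1.325 r 0.039
[0.6183 0.0235 0.0131] ang from pivot cw rel start 1.23 r 0.034
[0.6115 0.0353 0.0561] ang from pivot cw rel start 1.451 r 0.045
[0.6115 0.0318 0.0551] ang from pivot cw rel start 1.378 r 0.043
[0.611  0.0284 0.0598] ang from pivot cw rel start 1.3 r 0.043
[0.6147 0.0236 0.0119] ang from pivot cw rel start 1.209 r 0.038
[0.6091 0.0351 0.0417] ang from pivot cw rel start 1.425 r 0.047
[0.6078 0.0319 0.0575] ang from pivot cw rel start 1.351 r 0.047
[0.6095 0.0279 0.0345] ang from pivot cw rel start 1.278 r 0.044
```

Pin centre is at about 1.33 rad, r = 40 mm. Pin and arm half-widths of about 10 mm put the stop near 1.05–1.1. Small steps now.

```bash
python3 -m jog '[0.0001,0.0012,0,0,0,-0.0033,0.0002,0.0024,0,0,0,-0.0066,0.0003,0.0036,0,0,0,-0.0100,0.0003,0.0036,0,0,0,-0.0100]'; python3 st.py
```

```text
clock: 15.17
eef_pos: [0.5029, 0.0235, 0.1057]
tool_rot: [0.02, 1.0, 0.001, -0.003]
ft_force: [-5.4, 1.5, -0.2]
grip_width: 0.0212
grasp_force: 59.8
t [0.5029 0.0235 0.1057] head -2.3 turned 1.03 F axial(u) -5.5 lateral(left n) 1.3 torque [0.27 0.91 0.05] qlat -0.0006 r 0.148 q [ 0.05  0.43 -0.29  0.86  0.    0.09]
```

```bash
python3 -m jog '[0.0001,0.0012,0,0,0,-0.0033,0.0002,0.0024,0,0,0,-0.0066,0.0003,0.0036,0,0,0,-0.0100,0.0003,0.0036,0,0,0,-0.0100]'; python3 st.py
```

```text
clock: 15.5
eef_pos: [0.5031, 0.0258, 0.1057]
tool_rot: [0.031, 1.0, 0.0, -0.003]
ft_force: [-6.3, 0.2, 0.2]
grip_width: 0.0207
grasp_force: 59.8
t [0.5031 0.0258 0.1057] head -3.5 turned 1.051 F axial(u) -6.3 lateral(left n) -0.2 torque [-0.05  0.91 -0.06] qlat 0.0002 r 0.1479 q [ 0.05  0.43 -0.29  0.86  0.    0.11]
```

```bash
python3 -m jog '[0.0001,0.0012,0,0,0,-0.0033,0.0002,0.0024,0,0,0,-0.0066,0.0003,0.0036,0,0,0,-0.0100,0.0003,0.0036,0,0,0,-0.0100]'; python3 st.py
```

```text
clock: 15.83
eef_pos: [0.5034, 0.0282, 0.1057]
tool_rot: [0.041, 0.999, -0.0, -0.003]
ft_force: [-6.3, -1.4, -0.4]
grip_width: 0.0212
grasp_force: 59.8
t [0.5034 0.0282 0.1057] head -4.68 turned 1.071 F axial(u) -6.1 lateral(left n) -1.9 torque [-0.35  0.91 -0.1 ] qlat 0.0009 r 0.1479 q [ 0.06  0.43 -0.29  0.86 -0.    0.14]
```

```bash
python3 -m jog '[0.0001,0.0012,0,0,0,-0.0033,0.0002,0.0024,0,0,0,-0.0066,0.0003,0.0036,0,0,0,-0.0100,0.0003,0.0036,0,0,0,-0.0100]'; python3 st.py
python3 - <<'E'
from h import *
im,d=bot.camera("side"); np.savez("s6.npz",im=im,d=d)
cv2.imwrite("pics/s6.png",cv2.resize(im[180:235,295:375,::-1],None,fx=10,fy=10,interpolation=cv2.INTER_CUBIC))
E
```

```text
clock: 16.17
eef_pos: [0.5035, 0.0305, 0.1056]
tool_rot: [0.051, 0.999, -0.001, -0.003]
ft_force: [-5.8, -3.8, 0.5]
grip_width: 0.0212
grasp_force: 59.8
t [0.5035 0.0305 0.1056] head -5.83 turned 1.091 F axial(u) -5.4 lateral(left n) -4.3 torque [-0.8   0.92  0.02] qlat 0.0016 r 0.1479 q [ 0.06  0.43 -0.29  0.86 -0.    0.16]
```

View pics/s6.png

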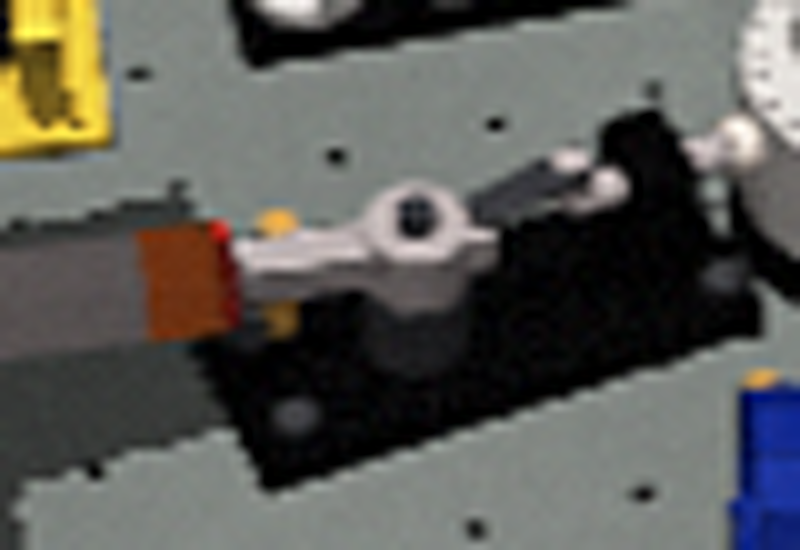

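Handle arm ((250,255)–(360,240)) lies against the brass pin (278,222 / 280,318), and the wrist force has gone from spring-drive (+3 N) to resistance, so it's on the stop. Ease back to the neutral heading and start drawing off.

```bash
python3 -m jog '[-0.0002,-0.0024,0,0,0,0.0067,-0.0004,-0.0048,0,0,0,0.0133,-0.0006,-0.0072,0,0,0,0.0200,-0.0015,-0.0072,0,0,0,0.0200,-0.003,-0.0071,0,0,0,0.0200,-0.0045,-0.0070,0,0,0,0.0200,-0.006,-0.0069,0,0,0,0.0200,-0.0075,-0.0068,0,0,0,0.0200,-0.0075,-0.0068,0,0,0,0.0200]'; python3 st.py
```

```text
clock: 16.97
eef_pos: [0.5006, 0.0259, 0.1067]
tool_rot: [0.03, 1.0, 0.0, 0.001]
ft_force: [0.2, -0.2, -1.6]
grip_width: 0.0213
grasp_force: 59.5
t [0.5006 0.0259 0.1067] head -3.48 turned 1.05 F axial(u) 0.2 lateral(left n) -0.1 torque [-0.07  0.    0.  ] qlat 0.0002 r 0.1505 q [ 0.05  0.42 -0.3   0.85  0.    0.11]
```

```bash
python3 -m jog '[-0.006,0.0004,0,0,0,0,-0.013,0.0008,0,0,0,0,-0.02,0.0012,0,0,0,0,-0.027,0.0016,0,0,0,0,-0.034,0.0021,0,0,0,0,-0.041,0.0025,0,0,0,0,-0.048,0.0029,0,0,0,0,-0.055,0.0033,0,0,0,0,-0.063,0.0038,0,0,0,0,-0.0711,0.0043,0,0,0,0]'; python3 st.py
```

```text
clock: 17.8
eef_pos: [0.4427, 0.0293, 0.1064]
tool_rot: [0.03, 1.0, 0.0, 0.0]
ft_force: [-0.1, -0.3, -1.6]
grip_width: 0.0208
grasp_force: 59.5
t [0.4427 0.0293 0.1064] head -3.49 turned 1.05 F axial(u) -0.1 lateral(left n) -0.4 torque [ 0.01 -0.01  0.01] qlat 0.0004 r 0.2084 q [ 0.07  0.33 -0.45  0.79  0.    0.13]
```

```bash
python3 -m jog '[-0.013,0.0008,0,0,0,0,-0.025,0.0015,0,0,0,0,-0.025,0.0015,0,0,0,0,-0.025,0.0015,0,0,0,0,-0.025,0.0015,0,0,0,0,-0.025,0.0015,0,0,0,0]'; python3 st.py
python3 - <<'E'
from h import *
im,d=bot.camera("side"); np.savez("s7.npz",im=im,d=d); print(redfit("side",im,d)); print(stub("side",im,d,x0=(.57,.02,-3.5)))
im,d=bot.camera("wrist"); np.savez("w7.npz",im=im,d=d)
Q,m=held(im,d); q=Q[m]; print(q.min(0).round(4),q.max(0).round(4))
c=np.linalg.lstsq(np.c_[q[:,:2],np.ones(len(q))],q[:,2],rcond=None)[0]; print("plane z=ax+by+c",c.round(4))
for lo in (.03,.05,.07): s=q[(q[:,0]>=lo)&(q[:,0]<lo+.01)]; print(np.percentile(s[:,1],[1,99]).round(4))
E
```

```text
clock: 18.3
eef_pos: [0.4241, 0.0305, 0.1066]
tool_rot: [0.03, 1.0, 0.0, 0.001]
ft_force: [0.0, -0.2, -1.6]
grip_width: 0.0211
grasp_force: 59.5
t [0.4241 0.0305 0.1066] head -3.49 turned 1.05 F axial(u) 0.0 lateral(left n) -0.2 torque [ 0.03 -0.02  0.01] qlat 0.0004 r 0.2271 q [ 0.07  0.3  -0.5   0.78 -0.    0.13]
(82, (np.float32(570.9738), np.float32(17.191463)), np.float32(-4.28), array([-26.3, -24.9,  24.2,  24.5]), np.float64(0.0645))
{'n': 37, 'c': array([0.5701, 0.021 ]), 'ang': np.float64(-2.49), 'z': np.float64(0.0528), 'rms': np.float64(2.39), 'tip': array([-0.0226, -0.0213, -0.0197]), 'top': array([0.0241, 0.025 , 0.0254])}
[ 0.0228 -0.0121  0.0427] [0.0877 0.0108 0.0475]
plane z=ax+by+c [-0.0082  0.001   0.0456]
[-0.0116  0.0102]
[-0.0119  0.0105]
[-0.0118  0.0105]
```

Bar is off without force, and the handle stayed at about -3.5° (turned 1.05). Hover beside the rest to measure it.

```bash
python3 -m jog '[0,0,0.05,0,0,0,0,0,0.1,0,0,0,0,0,0.15,0,0,0,0.01,0.02,0.2,0,0,-0.02,0.03,0.06,0.2175,0,0,-0.067,0.05,0.11,0.2175,0,0,-0.067,0.07,0.16,0.2175,0,0,-0.067,0.08,0.2,0.2175,0,0,-0.067,0.0875,0.2125,0.2175,0,0,-0.067,0.0875,0.2125,0.2175,0,0,-0.067]'
python3 -m jog '[0,0,0,0,0,0,0,0,0,0,0,0,0,0,0,0,0,0,0,0,0,0,0,0]'; python3 st.py
python3 - <<'E'
from h import *
im,d=bot.camera("wrist"); np.savez("w8.npz",im=im,d=d)
P=deproj("wrist",d); h=cv2.cvtColor(im,cv2.COLOR_RGB2HSV)
m=(d>0)&(h[...,0]>100)&(h[...,0]<125)&(h[...,1]>110)&(np.hypot(P[...,0]-.513,P[...,1]-.323)<.13)
a=np.radians(-11.2);U=np.array([np.cos(a),np.sin(a)]);N=np.array([-U[1],U[0]])
b=P[m&(P[...,2]<.015)]; r=cv2.minAreaRect((b[:,:2]*1000).astype(np.float32)); print("base",len(b),r)
q=P[m&(P[...,2]>.022)]; r=cv2.minAreaRect((q[:,:2]*1000).astype(np.float32)); print("saddles",len(q),r)
s=(q[:,:2]-[.513,.323])@U*1000; l=(q[:,:2]-[.513,.323])@N*1000
for k in (s<0,s>0): print(k.sum(),"s",np.percentile(s[k],[1,5,50,95,99]).round(1),"l",np.percentile(l[k],[1,5,50,95,99]).round(1))
k=q[:,2]>.042
for kk in (k&(s<0)&(l<0),k&(s<0)&(l>0),k&(s>0)&(l<0),k&(s>0)&(l>0)):
    print(kk.sum(),s[kk].min().round(1),s[kk].max().round(1),l[kk].min().round(1),l[kk].max().round(1))
for k in bot.tip_of("rest_seat","wrist"): print(k["confidence"],w("wrist",k["at"]).round(4))
cv2.imwrite("pics/w8.png",im[:,:,::-1])
Q,m=held(im,d); q=Q[m]; print(q.min(0).round(4),q.max(0).round(4))
E
```

```text
clock: 19.23
eef_pos: [0.4944, 0.2036, 0.2797]
tool_rot: [0.095, 0.995, 0.0, 0.0]
ft_force: [-0.4, 0.2, -2.1]
grip_width: 0.0211
grasp_force: 59.6
clock: 19.57
eef_pos: [0.4931, 0.1993, 0.2805]
tool_rot: [0.098, 0.995, -0.0, -0.0]
ft_force: [-0.1, 0.2, -1.9]
grip_width: 0.0209
grasp_force: 59.6
t [0.4931 0.1993 0.2805] head -11.26 turned 1.186 F axial(u) -0.2 lateral(left n) 0.2 torque [-0.04 -0.02  0.03] qlat -0.1478 r 0.1905 q [ 0.38  0.31  0.04  1.3  -0.    0.58]
base 7772 ((520.377685546875, 322.29510498046875), (63.26659393310547, 171.3798828125), 78.87397766113281)
saddles 2069 ((513.748046875, 322.0941467285156), (54.34099578857422, 134.64483642578125), 78.73527526855469)
1090 s [-66.4 -65.8 -59.9 -53.2 -52.8] l [-27.4 -25.5   4.7  22.5  25.3]
979 s [53.1 53.4 58.5 66.8 67.6] l [-27.1 -25.2   2.9  22.   25.3]
149 -66.4 -52.6 -27.8 -19.0
227 -65.6 -52.6 16.9 26.5
118 53.0 67.4 -28.0 -18.7
173 53.1 67.3 16.8 26.0
0.92 [0.5139 0.1617 0.043 ]
0.88 [0.718  0.3805 0.0468]
0.63 [0.4944 0.1989 0.215 ]
0.58 [0.5149 0.3261 0.0492]
[ 0.0227 -0.0119  0.0425] [0.0877 0.0111 0.0476]
```

View pics/w8.png

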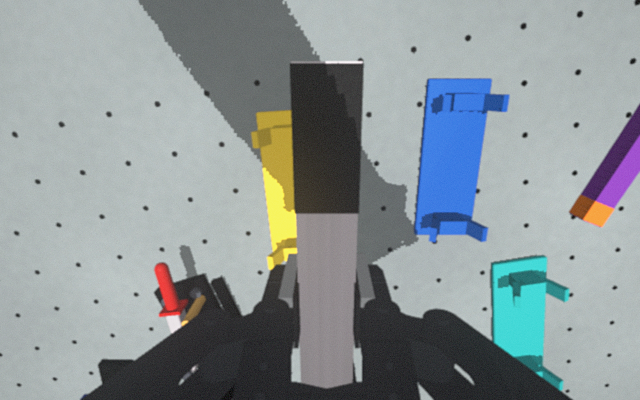

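The blue rest is empty, saddles at (475,102) and (455,230), with the bar held aligned. Seat centre measured at (0.5131, 0.3221), heading -11.2°. Moving over and lowering to about 4 mm above.

```bash
python3 -m jog '[0.007,0.05,0,0,0,0,0.015,0.1,0,0,0,0,0.0223,0.1546,0,0,0,0,0.0223,0.1546,0,0,0,0,0.0223,0.1546,-0.05,0,0,0,0.0223,0.1546,-0.1,0,0,0,0.0223,0.1546,-0.14,0,0,0,0.0223,0.1546,-0.175,0,0,0,0.0223,0.1546,-0.195,0,0,0,0.0223,0.1546,-0.195,0,0,0]'
python3 -m jog '[0,0,-0.01,0,0,0,0,0,-0.017,0,0,0,0,0,-0.022,0,0,0,0,0,-0.022,0,0,0,0,0,-0.022,0,0,0]'; python3 st.py;python3 -c "
from h import *
print(bot.get_obs()['ft_force'])"
```

```text
clock: 20.5
eef_pos: [0.5085, 0.3218, 0.1196]
tool_rot: [0.098, 0.995, -0.003, -0.004]
ft_force: [-0.9, -0.9, -1.8]
grip_width: 0.0208
grasp_force: 59.9
clock: 20.92
eef_pos: [0.5115, 0.3243, 0.1076]
tool_rot: [0.097, 0.995, 0.0, 0.001]
ft_force: [-0.3, 0.2, -0.8]
grip_width: 0.021
grasp_force: 60.0
t [0.5115 0.3243 0.1076] head -11.17 turned 1.184 F axial(u) -0.4 lateral(left n) 0.1 torque [-0.02  0.03 -0.02] qlat -0.2744 r 0.1963 q [0.57 0.59 0.   0.98 0.   0.76]
[-0.33644592  0.16003896 -0.82255072]
```

```bash
python3 -m jog '[0,-0.0005,-0.0015,0,0,0,0,-0.0005,-0.003,0,0,0,0,-0.0005,-0.0045,0,0,0,0,-0.0005,-0.0058,0,0,0,0,-0.0005,-0.0058,0,0,0,0,-0.0005,-0.0058,0,0,0]'; python3 st.py;python3 -c "
from h import *
print(bot.get_obs()['ft_force'])"
```

```text
clock: 21.42
eef_pos: [0.5111, 0.3238, 0.102]
tool_rot: [0.097, 0.995, -0.0, -0.0]
ft_force: [0.2, -0.5, -1.7]
grip_width: 0.0209
grasp_force: 60.0
t [0.5111 0.3238 0.102 ] head -11.16 turned 1.184 F axial(u) 0.3 lateral(left n) -0.5 torque [ 0.04  0.05 -0.02] qlat -0.2738 r 0.1967 q [ 0.56  0.6  -0.    0.97  0.    0.76]
[ 0.18584136 -0.53066172 -1.71708225]
```

```bash
python3 -m jog '[0,0,-0.0008,0,0,0,0,0,-0.0015,0,0,0,0,0,-0.002,0,0,0,0,0,-0.0025,0,0,0,0,0,-0.0025,0,0,0,0,0,-0.0025,0,0,0]'
```

```text
clock: 21.92
eef_pos: [0.5112, 0.3238, 0.1012]
tool_rot: [0.097, 0.995, 0.0, 0.0]
ft_force: [-2.8, -0.2, 5.5]
grip_width: 0.0209
grasp_force: 61.0
```

Seated (contact force about 7 N). Release and lift.

```bash
python3 -m jog '[0,0,0,0,0,0,0,0,0,0,0,0,0,0,0,0,0,0,0,0,0,0,0,0,0,0,0,0,0,0,0,0,0,0,0,0]' 0.2
python3 -m jog '[0,0,0.01,0,0,0,0,0,0.03,0,0,0,0,0,0.06,0,0,0,0,0,0.1,0,0,0,0,0,0.14,0,0,0,0,0,0.19,0,0,0,0,0,0.24,0,0,0,0,0,0.24,0,0,0,0,0,0.24,0,0,0,0,0,0.24,0,0,0]'
python3 - <<'E'
from h import *
im,d=bot.camera("wrist"); cv2.imwrite("pics/w9.png",im[:,:,::-1])
print(barfit("wrist",im,d,(.513,.322),(.053,.062)))
P=deproj("wrist",d); h=cv2.cvtColor(im,cv2.COLOR_RGB2HSV)
a=np.radians(-11.2);U=np.array([np.cos(a),np.sin(a)]);N=np.array([-U[1],U[0]])
q=P[(d>0)&(P[...,2]>.051)&(P[...,2]<.062)&~((h[...,0]>100)&(h[...,0]<130)&(h[...,1]>110))]; q=q[np.hypot(q[:,0]-.513,q[:,1]-.322)<.12]
s=(q[:,:2]-[.5131,.3221])@U; l=(q[:,:2]-[.5131,.3221])@N; print(s.min(),s.max(),np.percentile(l,[2,98]),[np.median(l[s<-.05]),np.median(l[s>.05])],[np.median(q[s<-.05,2]),np.median(q[s>.03,2])])
im,d=bot.camera("side"); print(redfit("side",im,d)); print(stub("side",im,d,x0=(.57,.02,-3.5)))
for l in ["post_holders","rotation_mount","waveplate_holder","turntable_mark"]:
    for r in bot.tip_of(l,"side")[:1]: print(l,round(r["confidence"],2),w("side",r["at"]).round(3))
E
```

```text
clock: 22.42
eef_pos: [0.5111, 0.3238, 0.1]
tool_rot: [0.097, 0.995, -0.0, -0.0]
ft_force: [-0.3, -0.6, -0.6]
grip_width: 0.0515
grasp_force: 0.0
clock: 23.25
eef_pos: [0.511, 0.3237, 0.2925]
tool_rot: [0.097, 0.995, 0.0, 0.0]
ft_force: [-0.2, -1.0, 0.5]
grip_width: 0.0515
grasp_force: 0.0
(4562, array([512.6, 322.5]), array([ 22.8, 180.1]), -11.13, np.float64(0.0543))
-0.09063378468799356 0.08941651513419059 [-0.0102762   0.01102619] [np.float64(-0.0001530446566398264), np.float64(0.0008059417773504241)] [np.float64(0.05464713452289946), np.float64(0.05415509262376711)]
(82, (np.float32(571.3284), np.float32(17.429317)), np.float32(-3.92), array([-26.7, -25.2,  24.1,  24.4]), np.float64(0.0619))
{'n': 37, 'c': array([0.5701, 0.0212]), 'ang': np.float64(2.5), 'z': np.float64(0.0513), 'rms': np.float64(2.85), 'tip': array([-0.0226, -0.0213, -0.0199]), 'top': array([0.0246, 0.0254, 0.0255])}
post_holders 0.57 [0.698 0.165 0.004]
rotation_mount 0.65 [ 0.711 -0.116  0.   ]
waveplate_holder 0.91 [ 0.444 -0.404 -0.003]
turntable_mark 0.5 [0.512 0.322 0.047]
```

View pics/w9.png

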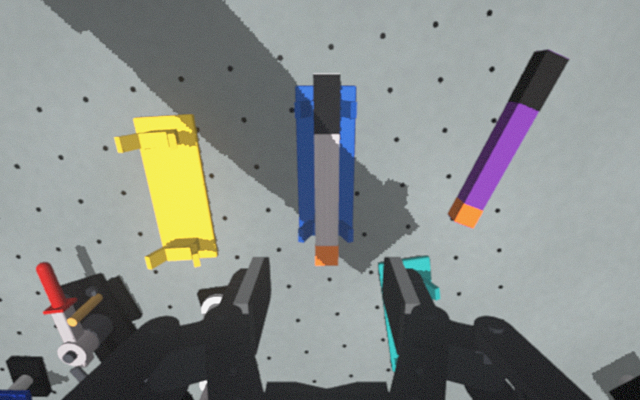

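The bar lies level in the blue rest ((327,75)–(326,265)), the handle rests against the brass pin (85,310), and the gripper is clear.

```bash
python3 -c "
from workcell import bot
print(bot.job_done())"
```

```text
the job is handed in; nothing more can be done
None
```

I swung the handle past its dead point onto the stop (about 1.05 rad) with the bar, pulled the bar off and laid it back in the blue rest within about 1 mm of centre, then handed in the job at about 23 s; the three loose optics measured where they started, but I didn't re-measure the turntable.

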